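# Hang the soft-faced mallet in the collar of the bench hanger

## Robot

A 6-joint arm with a two-finger parallel gripper is mounted at the origin on a cart in front of the work surface, level with it; the furniture and walls round the work are solid. World frame = base frame: x ahead of the robot, y to its left, z up, the work surface at z = 0. Lengths are in mm, angles in rad, forces in N, time in s.
With the tool pointing down it reaches from about 400 to 925 mm from the base axis. Payload 12.5 kg.
Tool frame: the origin (TCP) lies between the finger pads; the fingertips stand 11 mm ahead of it and the grasp point (between the pads) lies 8 mm behind it (env.tip_extent is the distance from the TCP to the fingertips, in mm); x points along the fingers, z is the direction in which the jaws open and shut, and the axes are right-handed (so a half turn about x gives the same grasp; the last joint's range is limited). The gripper opens to 95 mm and grips with 3 to 60 N. Pads are 20 mm wide; open, the fingers measure 119 mm over their backs; the gripper's body (75 mm by 180 mm) begins 59 mm behind the grasp point.
Start: joints at [1.238, 0.491, 1.559, -0, 1.092, -0.106], TCP at [140.519, 609.016, 225.661] pointing down, gripper open.
Joint ranges: [-3.1, 3.1], [-0.84, 2.19], [0.05, 2.79], [-1.13, 4.28], [0.06, 2.93], [-2.69, 2.69]. Speed limits (rad/s): [2.22, 2.22, 2.79, 3.14, 3.14, 3.14].

## Interface

Orientations are given as [roll, pitch, yaw] about the fixed x, y, z axes, in that order (R = Rz(yaw) Ry(pitch) Rx(roll)).
In Python, from cell import status, imaging, env gives the robot as it stands. The module is installed in compiled form; this text tells all that it offers.
- The arm moves only by the tool apply_moves, never from a script. Its argument "increments" is a list of rows, each a list of 5 numbers: the closure, from 0 (fully open) to 1 (shut), then the shift along the tool's x, y, z in mm, then the turn about the tool's x in degrees. A call has 1 to 10 rows; each row shifts and turns the commanded pose from where the row before left it, along the tool's axes as they then stand; what a row does not reach is not made up. A row lasts 1/10 s, in which the tool goes at most 50 mm and 8.59 degrees, less where a joint would pass 70% of its speed; a pose out of reach is approached as far as the arm can. A call with a gripper value outside its range is refused whole. The fingers move at their own pace and stop on an object; the grip force is fixed at half the most. Time passes only in rows, so rows that do not move let the fingers close. It gives the time, the measured TCP pose, the force and the opening at its end, in the units of the state.
- status.state(): the state, without advancing time (a new reading comes with each control period).
- imaging.read_camera(name): name is "side" or "top" or "wrist"; returns a dict with "pixels" (480x640x3 uint8, red, green, blue), "fovy" (degrees; the focal length in pixels is half the picture's height over the tangent of half this angle, whatever the lens; pixels are square), "cx", "cy" (the principal point, pixels), "R" (3x3) and "t" (3): a world point X has camera coordinates R X + t. Camera axes: x right, y down, z forward; pixel columns grow to the right and rows downward; lengths in mm; the calibration is good to about 2 mm. A picture is of the moment at which its call begins. There is no depth.
- env.job_done(): hands the job in, once; it reports no verdict.
The state is a dict: "t": time; "joints": joint angles; "qvel": joint speeds; "tau": joint torques, N m; "eef_pos": TCP position; "tcp_rot": TCP orientation; "ft_force": force on the tool from outside, world axes, zero at the start; "moment": the same for the moment, N m; "opening": opening from 0.0 (shut) to 1.0 (fully open).
Only numpy, scipy, OpenCV 4.12 (cv2) and the standard library are available. Lean on these libraries where they do the work, as an engineer would, in place of code of your own. Each camera call takes 0.05 s, during which the arm holds its last target. There are 200 camera calls.

## Task

The stubby soft-faced mallet has been left standing in the wooden block; take it out and hang it on the blue hanger stand: feed its handle, end first, down through the dark collar, and press it past the spring shoe inside until the underside of the head sits fully home on the collar's rim, upright, then let go. Feel for the hole and press gently: never bear on the stand with more than about 25 N, and do not drop the mallet in.

Things in the scene. Friction and masses are not known exactly. Their poses are not given: they have to be found in the camera images.
- mallet_head (a point): Centre of the mallet's head: steel middle 42 long (x) x 30 wide (y, flat parallel cheeks, the place to grip) x 36 high (z), red round face at +x, black at -x, 94 mm over all. Underside 18 mm below this point; keep the fingers 3 mm or more above it, or they meet the collar at the end. The straight handle hangs down to 123 mm below this point, parallel to z. About 0.35 kg
- mallet: The mallet; origin at the lower end of its straight round wooden handle (22 mm in diameter, 1 mm chamfer at the end), on the handle's axis; z points up to the head, whose underside is 105 mm above this point
- block: Fixed wooden block 75 (x) x 150 (y) x 60 (z) mm, origin at the centre of its underside; the mallet's handle stands loosely, upright, in the middle hole, 25 mm in diameter, 45 mm deep (handle's end 15 mm above the bench)
- stand: Fixed hanger stand: blue base plate 170 x 90 x 8 mm; a steel post stands 80 mm along +x from the origin (base's underside) with a clamp block on it, top at z 119 mm, through which an arm runs along the stand's x axis. The arm carries the dark upright collar. It does not slide under working forces
- rim_mid (a point): Fixed point of the stand, 125 mm above its origin, same axes: height of the collar's top rim, a flat rubber ring that gives 1 mm per 5 N. Collar: 41 mm outside, 40 tall, bore 25 (1.5 mm clear round the handle). Its vertical axis lies at y = 0 here, but the arm is clamped at an unknown reach: the axis is anywhere from x = -12 to +12 mm of this point; feel or look for it
- shoe_mid (a point): Fixed point of the stand 20 mm below rim_mid: the height at which a yellow spring shoe on the bore's -x side bulges fullest (5.5 mm; it begins about 3 mm below the rim). It gives way against its spring and grips the passing handle, so the mallet hardly sinks by its own weight: some 1 to 12 N of push is needed until the head stops on the rim

How it is judged:
By the outcome, as a careful person would: the job done as asked, in the order asked, and still so for the second after the job is handed in, with the robot touching nothing.
It also fails if it takes over 61 s, if anything falls off the work surface, if the arm or the gripper's body presses on something with over 40 N, if the wrist force passes 120 N, or if a joint passes its speed limit or range.

## Working session

There is one attempt and no reset: what is moved stays moved. The work goes in short steps, Python scripts to look and compute and a tool call to move; the robot and the scene stay as the last step left them, time stands still between calls to the robot, and variables do not carry over. Pictures are saved under pics/ and viewed, about 8 in all and at most 12, crops included, and the job is handed in when it is done.

Besides the shell and the picture viewer there is one more tool, called after "Request:" as name(argument=value, ...) on one line, values as JSON. apply_moves: Moves the arm, as the interface text tells. Its arguments: {"type":"object","properties":{"increments":{"type":"array"}},"required":["increments"]}

```bash
mkdir -p pics; cat > h.py <<'E'
from cell import status, imaging, env
import numpy as np, cv2
def cap(n,f=None):
    c=imaging.read_camera(n)
    if f: cv2.imwrite('pics/'+f,c['pixels'][:,:,::-1])
    c['f']=240/np.tan(np.radians(c['fovy'])/2); c['R']=np.array(c['R']); c['t']=np.array(c['t']); return c
def ray(c,u,v):
    d=c['R'].T@np.array([(u-c['cx'])/c['f'],(v-c['cy'])/c['f'],1]); return -c['R'].T@c['t'],d
def onz(c,u,v,z):
    o,d=ray(c,u,v); return o+d*(z-o[2])/d[2]
def proj(c,X):
    p=c['R']@np.array(X)+c['t']; return c['f']*p[:2]/p[2]+[c['cx'],c['cy']]
def st():
    s=status.state()
    for k in ('t','joints','eef_pos','tcp_rot','ft_force','moment','opening'): print(k,np.round(s[k],3))
E
python3 - <<'E'
from h import *
st()
for n in('top','side'):
    c=cap(n,n+'1.png'); print(n,c['f'],c['cx'],c['cy'],-c['R'].T@c['t'],c['R'].round(2).tolist())
a=cv2.imread('pics/top1.png');b=cv2.imread('pics/side1.png')
E
```

```text
t 0.0
joints [ 1.238  0.492  1.559 -0.     1.092 -0.106]
eef_pos [140.44  608.776 225.037]
tcp_rot [ 3.068  1.57  -1.871]
ft_force [ 0.476 -0.358  0.641]
moment [0.022 0.038 0.001]
opening 0.999
top 611.5969940000733 315.5035121175709 242.2931261116295 [ 444.1425188    18.32605967 1081.17888786] [[0.02, -1.0, 0.02], [-1.0, -0.02, -0.06], [0.06, -0.02, -1.0]]
side 436.33624073211604 326.91390393230495 233.3763737753265 [443.37028781 735.84592354 556.18022364] [[-0.99, -0.11, 0.02], [-0.07, 0.51, -0.86], [0.08, -0.85, -0.51]]
```

View pics/top1.png

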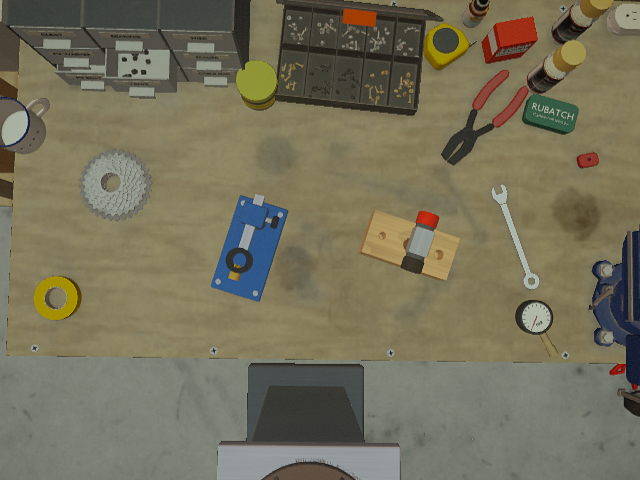

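View pics/side1.png

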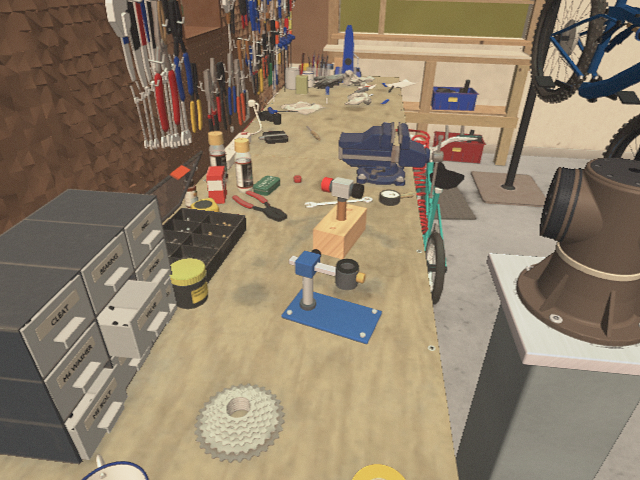

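Top view: mallet head around (420,240), with red at (428,220) and black at (412,265). The stand's base is centred near (249,248), its collar at (239,260) and its clamp at (258,215). Next I'll measure these with masks.

```bash
cat > m.py <<'E'
from h import *
c=cap('top'); im=c['pixels']; hsv=cv2.cvtColor(im,cv2.COLOR_RGB2HSV)
def blob(m,x0,y0,x1,y1):
    k=np.zeros(m.shape,np.uint8);k[y0:y1,x0:x1]=m[y0:y1,x0:x1]*255
    cs,_=cv2.findContours(k,cv2.RETR_EXTERNAL,cv2.CHAIN_APPROX_NONE); return max(cs,key=cv2.contourArea)
H,S,V=[hsv[...,i].astype(int) for i in range(3)]
base=blob((H>100)&(H<125)&(S>120),200,180,300,310)
r=cv2.minAreaRect(base); print('base',r)
cor=np.array([onz(c,u,v,8) for u,v in cv2.boxPoints(r)]); print(cor.round(1).tolist(), 'ctr',cor.mean(0).round(1))
print('sides',[np.linalg.norm(cor[i]-cor[i-1]).round(1) for i in range(4)])
dk=blob((V<70)&(S<110),220,242,258,278); e=cv2.minEnclosingCircle(dk); print('collar',e,onz(c,*e[0],125).round(1), 'r', e[1]*950/c['f'])
red=blob(((H<8)|(H>172))&(S>150),400,200,450,240); blk=blob((V<75)&(S<110),395,245,430,280)
for n,b in(('red',red),('blk',blk)):
    q=cv2.minAreaRect(b); print(n,q,onz(c,*q[0],140).round(1))
whole=blob(((H<8)|(H>172))&(S>150)|((V<75)&(S<110))|(S<50),390,200,450,280)
q=cv2.minAreaRect(whole); print('head',q,onz(c,*q[0],150).round(1))
wood=blob((S>90)&(V>150)&(H>8)&(H<28),350,195,470,290);print('block',cv2.minAreaRect(wood))
a=cv2.resize(im[190:310,200:300],None,fx=5,fy=5,interpolation=3)[:,:,::-1]
b=cv2.resize(im[195:290,390:455],None,fx=5,fy=5,interpolation=3)[:,:,::-1]
o=np.zeros((600,800,3),np.uint8);o[:600,:500]=a;o[:475,500:800]=b[:, :300];cv2.imwrite('pics/z1.png',o)
E
python3 m.py
```

```text
base ((249.00096130371094, 248.06849670410156), (50.89490509033203, 95.85567474365234), 17.650123596191406)
[[424.5, 176.9, 8.0], [585.7, 130.2, 8.0], [560.1, 44.3, 8.0], [399.1, 91.9, 8.0]] ctr [492.4 110.8   8. ]
sides [np.float64(88.7), np.float64(167.8), np.float64(89.6), np.float64(167.9)]
collar ((238.9308319091797, 259.7569274902344), 13.46563720703125) [468.3 116.1 125. ] r 20.916314946240814
red ((427.1000061035156, 218.70001220703125), (20.871028900146484, 13.28156566619873), 18.43494987487793) [ 536.6 -175.1  140. ]
blk ((412.50006103515625, 262.5000305175781), (20.871028900146484, 17.076295852661133), 18.43494987487793) [ 468.3 -152.9  140. ]
head ((419.79998779296875, 241.60000610351562), (21.503490447998047, 61.34818649291992), 18.434947967529297) [ 500.2 -162.   150. ]
block ((388.10003662109375, 237.20001220703125), (42.69074249267578, 44.58810806274414), 18.434947967529297)
```

View pics/z1.png

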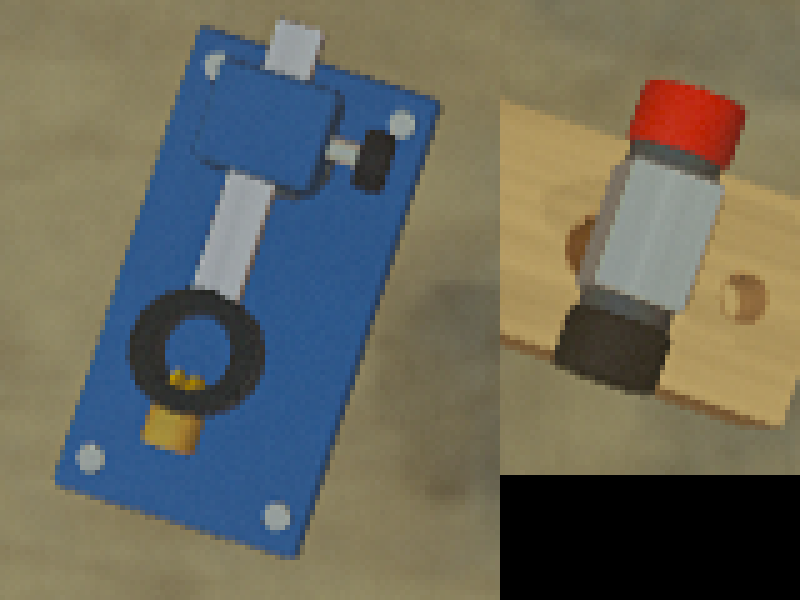

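Crop: the collar ring is a clean circle, at about (239,260) in the full image. The shoe is gold on the −x side, and the mallet head stands upright. The collar lies within 2 mm of the base midline, so the estimates agree. Next I'll compute the approach moves.

```bash
cat >> h.py <<'E'
from scipy.spatial.transform import Rotation as Ro
def goto(P,yaw=None):
    """tool-frame shift to world P; yaw: wanted world angle (deg) of jaw axis; turn about x first"""
    s=status.state();R=Ro.from_euler('xyz',s['tcp_rot']).as_matrix()
    print('shift',(R.T@(np.array(P)-s['eef_pos'])).round(2),'R',R.round(3).tolist())
    if yaw is not None:
        a=np.degrees(np.arctan2(R[1,2],R[0,2])); print('jaw yaw',a.round(2),'turn about x (deg, x down):',-((yaw-a+90)%180-90).round(2))
E
python3 - <<'E'
from h import *
goto([420,370,225],72);goto([520,50,225]);goto([501,-163,225])
E
```

```text
shift [ 3.1000e-01 -3.2609e+02 -1.6989e+02] R [[-0.0, -0.974, 0.225], [-0.001, 0.225, 0.974], [-1.0, 0.0, -0.001]]
jaw yaw 77.01 turn about x (deg, x down): 5.01
shift [   0.53 -495.47 -459.21] R [[-0.0, -0.974, 0.225], [-0.001, 0.225, 0.974], [-1.0, 0.0, -0.001]]
shift [   0.7  -524.85 -671.03] R [[-0.0, -0.974, 0.225], [-0.001, 0.225, 0.974], [-1.0, 0.0, -0.001]]
```

Request:
apply_moves(increments=[[0,-33,0,-17,0],[0,0,-33,-17,0],[0,0,-33,-17,0],[0,0,-33,-17,0],[0,0,-33,-17,0],[0,0,-33,-17,0],[0,0,-33,-17,0],[0,0,-33,-17,0],[0,0,-33,-17,0],[0,0,-33,-17,0]])

```text
t: 1.15
eef_pos: [392.6, 375.4, 258.6]
tcp_rot: [1.973, 1.571, -2.966]
ft_force: [-0.7, 0.7, 0.5]
opening: 1.0
```

Request:
apply_moves(increments=[[0,0,-17,-30,0],[0,0,-17,-30,0],[0,0,-17,-30,0],[0,0,-17,-30,0],[0,0,-17,-30,0],[0,0,-17,-30,0],[0,0,-17,-30,0],[0,0,-17,-30,0],[0,0,-17,-30,0],[0,0,-17,-30,0]])

```text
t: 2.15
eef_pos: [490.0, 44.6, 258.6]
tcp_rot: [0.879, 1.571, 2.223]
ft_force: [-0.4, 0.6, 0.8]
opening: 1.0
```

```bash
python3 -c "
from h import *
st();goto([501,-163,235],72)"
```

```text
t 2.15
joints [-0.044  0.265  1.831  0.     1.045 -1.388]
eef_pos [490.014  44.6   258.593]
tcp_rot [0.879 1.571 2.223]
ft_force [-0.392  0.587  0.797]
moment [ 0.035 -0.007 -0.043]
opening 1.0
shift [  23.57  -57.4  -199.81] R [[-0.0, -0.974, 0.225], [0.0, 0.225, 0.974], [-1.0, 0.0, 0.0]]
jaw yaw 77.0 turn about x (deg, x down): 5.0
```

Request:
apply_moves(increments=[[0,0,-10,-34,0],[0,0,-10,-34,0],[0,0,-10,-33,0],[0,0,-9,-33,0],[0,0,-9,-33,0],[0,0,-9,-33,0],[0,0,0,0,5],[0,0,0,0,0]])

```text
t: 2.95
eef_pos: [500.2, -162.4, 258.2]
tcp_rot: [1.236, 1.57, 2.489]
ft_force: [-0.8, 0.2, 0.0]
opening: 0.999
```

```bash
python3 -c "
from h import *
st();c=cap('wrist','w1.png');print(-c['R'].T@c['t'],c['R'].round(2).tolist(),c['f'])
print(proj(c,[501,-163,156]))"
```

```text
t 2.95
joints [-0.44   0.316  1.756  0.     1.07  -1.693]
eef_pos [ 500.202 -162.424  258.247]
tcp_rot [1.236 1.57  2.489]
ft_force [-0.821  0.175  0.019]
moment [-0.036 -0.     0.073]
opening 0.999
[ 432.91214779 -140.82136171  417.27038198] [[0.31, 0.95, -0.0], [0.92, -0.3, 0.26], [0.24, -0.08, -0.97]] 397.49234496528953
[320.08305724 241.64502797]
```

View pics/w1.png

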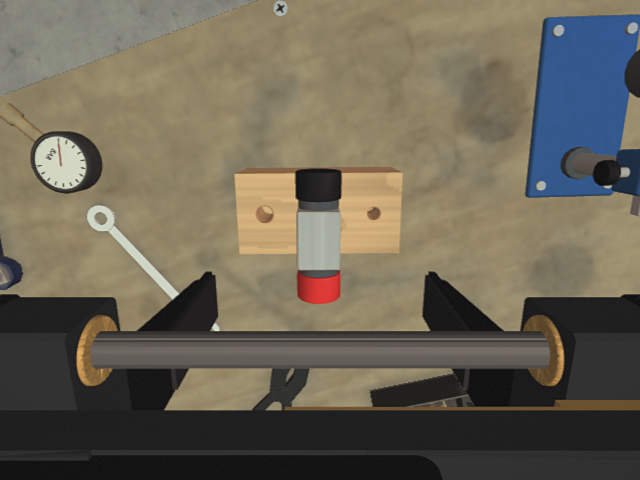

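```bash
python3 -c "
from h import *
c=cap('wrist');im=c['pixels'];h=cv2.cvtColor(im,cv2.COLOR_RGB2HSV)
print([(v,im[v,318].tolist()) for v in range(196,280,2)])
print([(u,im[240,u].tolist()) for u in range(294,346,2)])
for p in((319.5,209),(319.5,270),(299,240),(340,240)): print(p,onz(c,*p,156).round(1))
print(onz(c,236,173,60),onz(c,401,171,60))
"
```

```text
[(196, [37, 36, 37]), (198, [37, 36, 36]), (200, [32, 31, 32]), (202, [50, 53, 52]), (204, [80, 85, 85]), (206, [78, 83, 82]), (208, [77, 83, 81]), (210, [76, 81, 80]), (212, [151, 145, 132]), (214, [170, 177, 165]), (216, [170, 176, 166]), (218, [171, 177, 167]), (220, [170, 174, 164]), (222, [170, 176, 165]), (224, [169, 175, 164]), (226, [171, 176, 165]), (228, [170, 176, 165]), (230, [171, 177, 166]), (232, [170, 176, 166]), (234, [172, 177, 166]), (236, [171, 177, 166]), (238, [172, 178, 167]), (240, [172, 178, 167]), (242, [172, 178, 167]), (244, [173, 179, 168]), (246, [173, 178, 166]), (248, [172, 178, 166]), (250, [172, 178, 167]), (252, [172, 178, 166]), (254, [172, 178, 166]), (256, [172, 178, 167]), (258, [173, 178, 167]), (260, [174, 179, 167]), (262, [173, 179, 166]), (264, [173, 180, 167]), (266, [173, 180, 168]), (268, [177, 184, 171]), (270, [115, 111, 103]), (272, [79, 84, 83]), (274, [79, 85, 83]), (276, [76, 86, 85]), (278, [148, 43, 41])]
[(294, [203, 168, 117]), (296, [142, 129, 114]), (298, [168, 173, 162]), (300, [168, 175, 163]), (302, [167, 172, 161]), (304, [169, 175, 163]), (306, [169, 175, 164]), (308, [168, 175, 164]), (310, [165, 171, 161]), (312, [166, 172, 161]), (314, [170, 176, 164]), (316, [171, 177, 166]), (318, [172, 178, 167]), (320, [176, 182, 171]), (322, [176, 183, 172]), (324, [170, 176, 166]), (326, [168, 173, 163]), (328, [167, 172, 162]), (330, [167, 174, 162]), (332, [167, 173, 162]), (334, [167, 174, 164]), (336, [167, 172, 162]), (338, [163, 168, 155]), (340, [207, 171, 120]), (342, [213, 177, 123]), (344, [213, 177, 125])]
(319.5, 209) [ 479.5 -155.8  156. ]
(319.5, 270) [ 520.4 -169.   156. ]
(299, 240) [ 495.5 -175.7  156. ]
(340, 240) [ 504.1 -149.1  156. ]
[ 442.71910193 -222.22394049   60.        ] [486.24505263 -81.84815971  60.        ]
```

Wrist view: steel top spans columns 296–339 and rows 211–270, which gives a head centre of about (499.8, −163.5). It measures 29 × 40 mm, as expected. Descending to TCP z 136 and gripping.

Request:
apply_moves(increments=[[0,30,0,-1,0],[0,30,0,0,0],[0,30,0,0,0],[0,20,0,0,0],[0,12,0,0,0],[0,0,0,0,0]])

```text
t: 3.65
eef_pos: [499.8, -161.9, 135.6]
tcp_rot: [1.397, 1.569, 2.656]
ft_force: [0.2, 0.2, 0.2]
opening: 1.001
```

Request:
apply_moves(increments=[[1,0,0,0,0],[1,0,0,0,0],[1,0,0,0,0],[1,0,0,0,0],[1,0,0,0,0],[1,0,0,0,0],[1,0,0,0,0],[1,0,0,0,0],[1,0,0,0,0],[1,0,0,0,0]])

```text
t: 4.65
eef_pos: [500.1, -162.6, 136.6]
tcp_rot: [0.833, 1.571, 2.09]
ft_force: [-1.0, -1.1, -0.7]
opening: 0.316
```

```bash
python3 -c "
from h import *
st()"
```

```text
t 4.65
joints [-0.44   0.467  1.897  0.     0.777 -1.697]
eef_pos [ 500.121 -162.621  136.558]
tcp_rot [0.833 1.571 2.09 ]
ft_force [-0.997 -1.079 -0.722]
moment [-0.001 -0.035  0.028]
opening 0.316
```

Request:
apply_moves(increments=[[1,-10,0,0,0],[1,-15,0,0,0],[1,-20,0,0,0],[1,-25,0,0,0],[1,-25,0,0,0],[1,-25,0,0,0],[1,-15,0,0,0],[1,0,0,0,0],[1,0,0,0,0]])

```text
t: 5.55
eef_pos: [499.7, -162.4, 271.2]
tcp_rot: [1.242, 1.57, 2.499]
ft_force: [-0.6, 0.1, -4.5]
opening: 0.317
```

```bash
python3 -c "
from h import *
st();goto([468.3,116.5,271],73.8)"
```

```text
t 5.55
joints [-0.44   0.302  1.739  0.     1.101 -1.697]
eef_pos [ 499.739 -162.41   271.249]
tcp_rot [1.242 1.57  2.499]
ft_force [-0.642  0.144 -4.49 ]
moment [ 0.012 -0.023 -0.016]
opening 0.317
shift [  0.36 116.07 255.55] R [[-0.0, -0.951, 0.309], [0.0, 0.309, 0.951], [-1.0, 0.001, 0.0]]
jaw yaw 72.0 turn about x (deg, x down): -1.8
```

Request:
apply_moves(increments=[[1,0,6,13,0],[1,0,12,26,0],[1,0,13,28,0],[1,0,13,28,0],[1,0,13,28,0],[1,0,13,28,0],[1,0,13,28,0],[1,0,13,28,0],[1,0,12,27,0],[1,0,8,21,-1.8]])

```text
t: 6.55
eef_pos: [467.3, 117.8, 270.7]
tcp_rot: [1.786, 1.569, 3.075]
ft_force: [0.5, -0.9, -4.9]
opening: 0.315
```

Request:
apply_moves(increments=[[1,0,0,0,0],[1,0,0,0,0],[1,0,0,0,0]])

```text
t: 6.85
eef_pos: [468.3, 115.4, 271.2]
tcp_rot: [1.993, 1.57, -3.003]
ft_force: [0.9, -0.3, -3.8]
opening: 0.311
```

```bash
python3 - <<'E'
from h import *
st();goto([468.3,116.5,271],73.8)
s=status.state()['eef_pos']
o=np.zeros((480,800,3),np.uint8)
for i,(n,r) in enumerate((('top',60),('side',60))):
    c=cap(n); 
    print(n,'end',proj(c,s-[0,0,121.6]),'rim',proj(c,[468.3,116.5,125]))
    u,v=proj(c,[468.3,116.5,150]).astype(int); print(u,v)
    a=c['pixels'][max(0,v-60):v+60,u-50:u+50,::-1]; cv2.imwrite(f'pics/{n}2.png',c['pixels'][:,:,::-1])
    o[:480,400*i:400*i+400]=cv2.resize(a,(400,480),interpolation=3)
cv2.imwrite('pics/z2.png',o)
c=cap('wrist','w2.png')
E
```

```text
t 6.85
joints [ 0.105  0.238  1.834 -0.     1.071 -1.183]
eef_pos [468.315 115.431 271.185]
tcp_rot [ 1.993  1.57  -3.003]
ft_force [ 0.902 -0.321 -3.826]
moment [-0.025 -0.018 -0.017]
opening 0.311
shift [0.18 0.31 1.02] R [[-0.001, -0.96, 0.279], [-0.0, 0.279, 0.96], [-1.0, 0.001, -0.0]]
jaw yaw 73.77 turn about x (deg, x down): -0.03
top end [237.72314009 259.29059452] rim [238.67360254 259.72586222]
236 259
side end [347.33604653 251.86753222] rim [346.66894128 264.12550991]
347 252
```

View pics/z2.png

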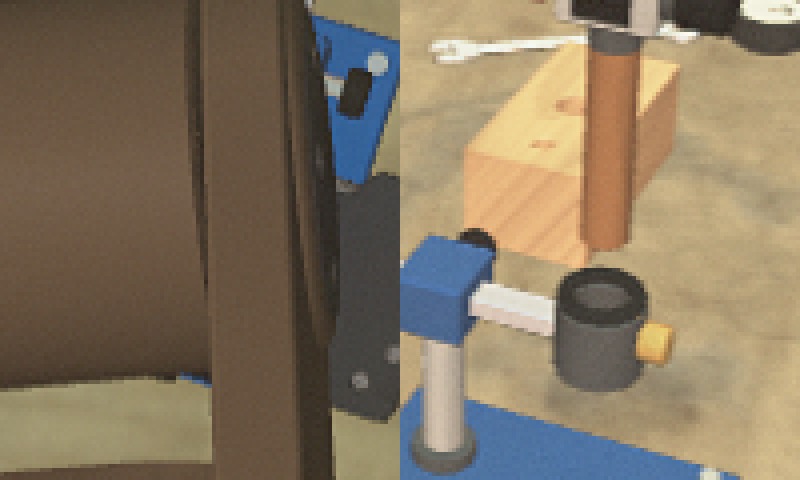

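View pics/w2.png

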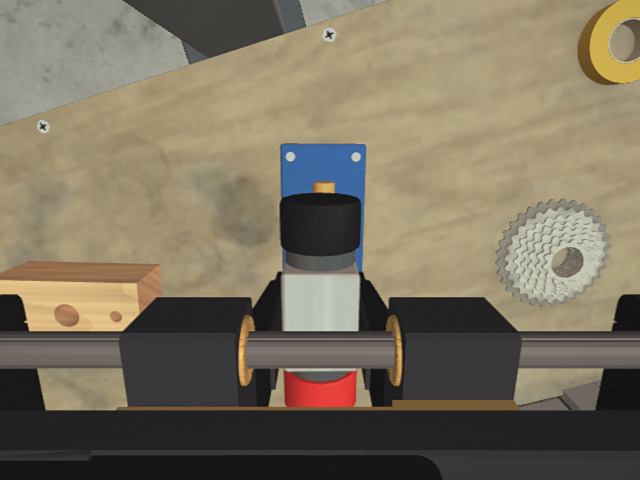

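Side view: the handle hangs straight, almost over the collar. In the wrist view, stand midline and mallet nearly coincide (columns 323 and 320). I'll measure the relative offset at sub-pixel level.

```bash
cat > a.py <<'E'
from h import *
s=status.state()['eef_pos']
c=cap('side'); im=c['pixels'].astype(int)
hsv=cv2.cvtColor(c['pixels'],cv2.COLOR_RGB2HSV).astype(int)
# handle: reddish brown
hm=(im[...,0]-im[...,2]>50)&(im[...,0]<185)
hm[:, :325]=0; hm[:,375:]=0
for v in range(210,256,3):
    x=np.where((hsv[v,325:375,1]>130)&(hsv[v,325:375,2]<190))[0]+325
    if len(x): print(v,x.min(),x.max(),len(x),(x.mean()).round(2))
dk=((im.max(2)<95)&(im.max(2)-im.min(2)<30)).astype(np.uint8); k=np.zeros_like(dk);k[255:295,330:370]=dk[255:295,330:370]
cs,_=cv2.findContours(k,0,1);b=max(cs,key=cv2.contourArea);print('collar bbox',cv2.boundingRect(b))
for v in range(258,292,2):
    x=np.where(k[v])[0]
    if len(x): print(v,x.min(),x.max(),(x.min()+x.max())/2,end='; ')
print()
p=s-[0,0,121.6];print('handle end proj',proj(c,p),'at z+20',proj(c,p+[0,0,20]),proj(c,[*p[:2],125]))
R=[468.3,116.5,125]
print('rim axis',proj(c,R),'z-20',proj(c,np.array(R)-[0,0,20]),'dx',proj(c,np.array(R)+[5,0,0]),'dy',proj(c,np.array(R)+[0,5,0]))
w=cap('wrist');h=cv2.cvtColor(w['pixels'],cv2.COLOR_RGB2HSV).astype(int)
for v in (150,165,175):
    x=np.where((h[v,:,0]>100)&(h[v,:,0]<125)&(h[v,:,1]>120))[0]; x=x[(x>250)&(x<400)]
    m=(x.min()+x.max())/2;print('base row',v,x.min(),x.max(),onz(w,m,v,8).round(1))
x=np.where((h[187,280:370,0]<25)&(h[187,280:370,1]>120))[0]+280;print('knob',x.min(),x.max(),onz(w,x.mean(),187,105).round(1))
print('head L/R', [proj(w,[s[0]+a*.279,s[1]+a*.96,s[2]+20]).round(1).tolist() for a in(-15,15)])
print(np.abs(np.diff(w['pixels'][300,270:375].astype(int).sum(1))).argsort()[-4:]+270)
E
python3 a.py
```

```text
210 344 355 12 349.5
213 344 355 12 349.5
216 344 355 12 349.5
219 344 355 12 349.5
222 344 354 11 349.0
225 344 354 11 349.0
228 343 353 11 348.0
231 343 354 12 348.5
234 343 354 12 348.5
237 343 353 11 348.0
240 343 354 12 348.5
243 343 353 11 348.0
246 342 353 12 347.5
249 343 353 11 348.0
252 343 352 10 347.5
collar bbox (336, 259, 23, 30)
260 340 353 346.5; 262 338 356 347.0; 264 337 357 347.0; 266 336 358 347.0; 268 336 358 347.0; 270 336 358 347.0; 272 336 357 346.5; 274 336 356 346.0; 276 336 355 345.5; 278 336 354 345.0; 280 336 354 345.0; 282 336 356 346.0; 284 337 356 346.5; 286 352 355 353.5; 288 352 353 352.5; 
handle end proj [347.20034505 251.61188457] at z+20 [347.72862219 241.62117922] [346.56297462 263.66574747]
rim axis [346.66894128 264.12550991] z-20 [346.17008173 273.52669723] dx [343.77803833 263.89566987] dy [346.46333642 265.78424551]
base row 150 281 364 [417.9 132.2   8. ]
base row 165 281 364 [432.7 127.9   8. ]
base row 175 281 364 [442.7 125.    8. ]
knob 314 333 [442.6 125.3 105. ]
head L/R [[281.9, 323.5], [360.1, 323.5]]
[281 280 358 359]
```

Columns along stand x agree within about 0.5 mm. The wrist view says the mallet is about 2.5 mm short along the jaw axis. Correcting that, then lowering to just above the rim for another look.

Request:
apply_moves(increments=[[1,6,0,1,0],[1,7,0,1,0],[1,7,0,0.5,0],[1,0,0,0,0],[1,0,0,0,0]])

```text
t: 7.6
eef_pos: [469.3, 118.2, 251.4]
tcp_rot: [1.85, 1.57, 3.138]
ft_force: [0.2, -0.0, -3.6]
opening: 0.318
```

```bash
python3 - <<'E'
from h import *
st()
c=cap('side'); a=c['pixels'][225:300,310:385,::-1]
cv2.imwrite('pics/z3.png',cv2.resize(a,(600,600),interpolation=3))
s=status.state()['eef_pos'];print(proj(c,s-[0,0,121.6]))
E
```

```text
t 7.6
joints [ 0.11   0.261  1.859  0.     1.022 -1.178]
eef_pos [469.263 118.184 251.362]
tcp_rot [1.85  1.57  3.138]
ft_force [ 0.191 -0.007 -3.555]
moment [-0.013  0.019 -0.009]
opening 0.318
[346.11460751 262.23230202]
```

View pics/z3.png

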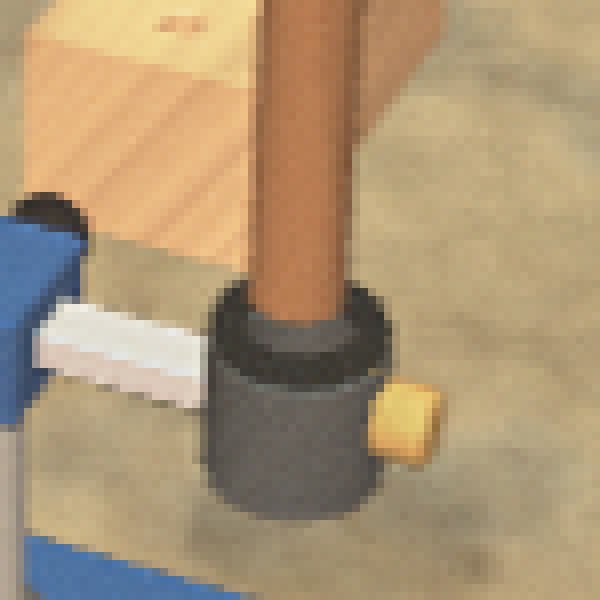

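```bash
python3 - <<'E'
from h import *
c=cap('side'); b=cv2.imread('pics/side1.png');h=cv2.cvtColor(b,cv2.COLOR_BGR2HSV).astype(int)
m=((h[...,0]>100)&(h[...,0]<125)&(h[...,1]>120)).astype(np.uint8);k=np.zeros_like(m);k[288:345,275:390]=m[288:345,275:390]
cs,_=cv2.findContours(k,0,1);q=max(cs,key=cv2.contourArea)
ap=cv2.approxPolyDP(cv2.convexHull(q),3,True)[:,0];print(ap.tolist())
for p in ap: print(onz(c,*p,8).round(1))
for X in([424.5,176.9,8.0], [585.7,130.2,8.0], [560.1,44.3,8.0], [399.1,91.9,8.0]):print(proj(c,X).round(1))
E
```

```text
[[282, 315], [301, 290], [380, 311], [367, 342]]
[582.7 129.6   8. ]
[559.6  51.5   8. ]
[401.5  94.2   8. ]
[423.5 178.4   8. ]
[366.5 341.3]
[280.4 315.1]
[301.3 287.8]
[381.3 310.3]
```

Side crop: handle column 297 against rim centre 300, good. Rows suggest the handle may lie slightly far in y, but the top and wrist views disagree with that. Now feeling down gently.

Request:
apply_moves(increments=[[1,2,0,0,0],[1,2,0,0,0],[1,1,0,0,0],[1,0.5,0,0,0],[1,0.5,0,0,0],[1,0,0,0,0]])

```text
t: 8.3
eef_pos: [469.3, 118.2, 245.6]
tcp_rot: [0.199, 1.571, 1.487]
ft_force: [0.2, 0.2, -4.5]
opening: 0.31
```

Request:
apply_moves(increments=[[1,0.5,0,0,0],[1,0.5,0,0,0],[1,0,0,0,0]])

```text
t: 8.6
eef_pos: [469.3, 118.2, 244.5]
tcp_rot: [1.243, 1.571, 2.531]
ft_force: [0.4, -0.2, -4.0]
opening: 0.314
```

Request:
apply_moves(increments=[[1,0.5,0,0,0],[1,0.5,0,0,0],[1,0.5,0,0,0],[1,0.5,0,0,0],[1,0,0,0,0]])

```text
t: 9.1
eef_pos: [469.2, 118.1, 242.5]
tcp_rot: [1.535, 1.571, 2.823]
ft_force: [-0.4, -0.4, -4.3]
opening: 0.314
```

Request:
apply_moves(increments=[[1,0.5,0,0,0],[1,0.5,0,0,0],[1,0.5,0,0,0],[1,0.5,0,0,0],[1,0,0,0,0]])

```text
t: 9.6
eef_pos: [469.2, 118.2, 240.5]
tcp_rot: [1.474, 1.571, 2.763]
ft_force: [0.4, -0.3, -4.4]
opening: 0.31
```

Request:
apply_moves(increments=[[1,0.7,0,0,0],[1,0.7,0,0,0],[1,0.7,0,0,0],[1,0,0,0,0]])

```text
t: 10.0
eef_pos: [469.2, 118.2, 238.4]
tcp_rot: [1.51, 1.571, 2.798]
ft_force: [-0.3, 0.6, -3.3]
opening: 0.31
```

Request:
apply_moves(increments=[[1,0.7,0,0,0],[1,0.7,0,0,0],[1,0.7,0,0,0],[1,0,0,0,0]])

```text
t: 10.4
eef_pos: [469.3, 118.1, 236.3]
tcp_rot: [1.407, 1.571, 2.696]
ft_force: [0.7, 0.8, -3.3]
opening: 0.31
```

```bash
python3 - <<'E'
from h import *
st()
c=cap('side'); a=c['pixels'][225:300,310:385,::-1]
cv2.imwrite('pics/z4.png',cv2.resize(a,(600,600),interpolation=3))
E
```

```text
t 10.4
joints [ 0.11   0.278  1.88   0.     0.983 -1.178]
eef_pos [469.25  118.144 236.314]
tcp_rot [1.407 1.571 2.696]
ft_force [ 0.715  0.76  -3.314]
moment [0.002 0.016 0.032]
opening 0.31
```

View pics/z4.png

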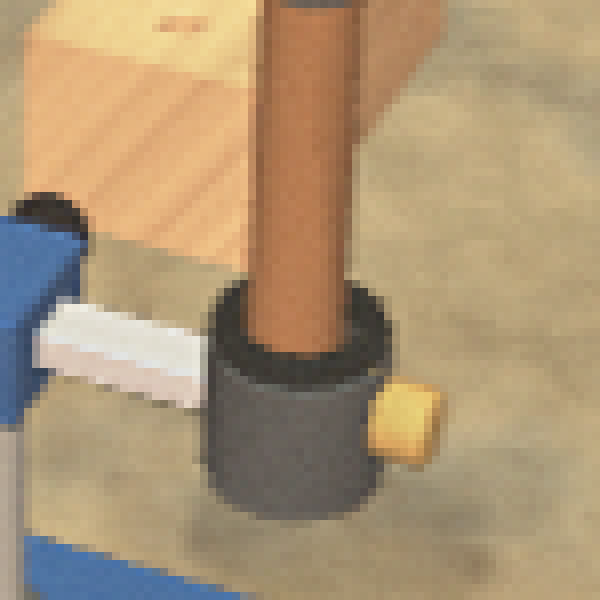

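The handle end is inside the bore: the front rim occludes it, and the side gap is nearly even. Continuing down with force checks.

Request:
apply_moves(increments=[[1,0.7,0,0,0],[1,0.7,0,0,0],[1,0.7,0,0,0],[1,0.7,0,0,0]])

```text
t: 10.85
eef_pos: [469.3, 118.2, 233.6]
tcp_rot: [-0.046, 1.571, 1.242]
ft_force: [0.1, -0.2, -4.3]
opening: 0.315
```

Request:
apply_moves(increments=[[1,0.7,0,0,0],[1,0.7,0,0,0],[1,0.7,0,0,0],[1,0.7,0,0,0]])

```text
t: 11.25
eef_pos: [469.6, 118.2, 231.1]
tcp_rot: [-1.206, 1.57, 0.082]
ft_force: [0.3, -0.3, 0.6]
opening: 0.315
```

Request:
apply_moves(increments=[[1,0.7,0,0,0],[1,0.7,0,0,0],[1,0.7,0,0,0],[1,0.7,0,0,0]])

```text
t: 11.65
eef_pos: [469.5, 118.2, 228.0]
tcp_rot: [-1.085, 1.57, 0.203]
ft_force: [1.1, -0.6, 0.5]
opening: 0.313
```

Request:
apply_moves(increments=[[1,0.7,0,0,0],[1,0.7,0,0,0],[1,0.7,0,0,0],[1,0.7,0,0,0]])

```text
t: 12.05
eef_pos: [469.4, 118.1, 225.1]
tcp_rot: [-0.89, 1.571, 0.398]
ft_force: [2.6, -1.3, -0.2]
opening: 0.314
```

Request:
apply_moves(increments=[[1,0.7,0,0,0],[1,0.7,0,0,0],[1,0.7,0,0,0],[1,0.7,0,0,0]])

```text
t: 12.45
eef_pos: [469.3, 118.2, 222.4]
tcp_rot: [-0.175, 1.571, 1.114]
ft_force: [1.8, -0.6, -0.7]
opening: 0.314
```

Request:
apply_moves(increments=[[1,1,0,0,0],[1,1,0,0,0],[1,1,0,0,0],[1,1,0,0,0]])

```text
t: 12.85
eef_pos: [469.3, 118.2, 218.3]
tcp_rot: [-0.284, 1.571, 1.004]
ft_force: [2.4, -0.8, -0.5]
opening: 0.317
```

```bash
python3 -c "
from h import *
st()"
```

```text
t 12.85
joints [ 0.11   0.3    1.904  0.     0.937 -1.178]
eef_pos [469.294 118.169 218.342]
tcp_rot [-0.284  1.571  1.004]
ft_force [ 2.424 -0.765 -0.461]
moment [-0.157 -0.692 -0.014]
opening 0.317
```

Request:
apply_moves(increments=[[1,1.5,0,0,0],[1,1.5,0,0,0],[1,1.5,0,0,0],[1,1.5,0,0,0],[1,1.5,0,0,0],[1,1.5,0,0,0]])

```text
t: 13.45
eef_pos: [469.3, 118.1, 209.3]
tcp_rot: [0.08, 1.571, 1.368]
ft_force: [2.6, -0.5, -0.1]
opening: 0.316
```

Request:
apply_moves(increments=[[1,2,0,0,0],[1,2,0,0,0],[1,2,0,0,0],[1,2,0,0,0],[1,2,0,0,0],[1,2,0,0,0]])

```text
t: 14.05
eef_pos: [469.3, 118.2, 197.3]
tcp_rot: [-0.789, 1.571, 0.499]
ft_force: [2.6, -0.7, 0.6]
opening: 0.312
```

Request:
apply_moves(increments=[[1,2,0,0,0],[1,2,0,0,0],[1,2,0,0,0],[1,2,0,0,0],[1,2,0,0,0],[1,2,0,0,0]])

```text
t: 14.65
eef_pos: [469.3, 118.1, 185.3]
tcp_rot: [-0.647, 1.571, 0.641]
ft_force: [3.1, -1.6, -0.7]
opening: 0.315
```

```bash
python3 -c "
from h import *
st()"
```

```text
t 14.65
joints [ 0.11   0.345  1.944  0.     0.853 -1.178]
eef_pos [469.335 118.14  185.25 ]
tcp_rot [-0.647  1.571  0.641]
ft_force [ 3.127 -1.581 -0.714]
moment [-0.247 -0.944 -0.001]
opening 0.315
```

Request:
apply_moves(increments=[[1,2,0,0,0],[1,2,0,0,0],[1,2,0,0,0],[1,2,0,0,0],[1,2,0,0,0],[1,2,0,0,0],[1,2,0,0,0],[1,2,0,0,0]])

```text
t: 15.45
eef_pos: [469.3, 118.2, 169.3]
tcp_rot: [-0.72, 1.571, 0.568]
ft_force: [4.6, -1.0, -1.4]
opening: 0.311
```

Request:
apply_moves(increments=[[1,2,0,0,0],[1,2,0,0,0],[1,2,0,0,0],[1,2,0,0,0],[1,2,0,0,0],[1,2,0,0,0],[1,2,0,0,0],[1,2,0,0,0],[1,2,0,0,0]])

```text
t: 16.35
eef_pos: [469.3, 118.2, 151.3]
tcp_rot: [-0.429, 1.571, 0.859]
ft_force: [3.9, -1.6, -0.8]
opening: 0.313
```

```bash
python3 -c "
from h import *
st()"
```

```text
t 16.35
joints [ 0.11   0.395  1.981  0.     0.765 -1.178]
eef_pos [469.301 118.172 151.282]
tcp_rot [-0.429  1.571  0.859]
ft_force [ 3.932 -1.621 -0.751]
moment [-0.325 -0.875 -0.052]
opening 0.313
```

Request:
apply_moves(increments=[[1,1.5,0,0,0],[1,1.5,0,0,0],[1,1,0,0,0],[1,1,0,0,0],[1,0.7,0,0,0]])

```text
t: 16.85
eef_pos: [469.3, 118.1, 145.7]
tcp_rot: [0.761, 1.571, 2.049]
ft_force: [4.3, -1.8, -2.0]
opening: 0.315
```

Request:
apply_moves(increments=[[1,0.7,0,0,0],[1,0.5,0,0,0],[1,0.5,0,0,0]])

```text
t: 17.15
eef_pos: [469.3, 118.2, 144.0]
tcp_rot: [-0.155, 1.571, 1.134]
ft_force: [4.1, -2.2, -1.7]
opening: 0.316
```

Request:
apply_moves(increments=[[1,0.5,0,0,0],[1,0.5,0,0,0]])

```text
t: 17.35
eef_pos: [469.3, 118.2, 143.0]
tcp_rot: [-0.116, 1.571, 1.172]
ft_force: [4.3, -1.8, -0.8]
opening: 0.321
```

Request:
apply_moves(increments=[[1,0.5,0,0,0],[1,0,0,0,0]])

```text
t: 17.55
eef_pos: [469.2, 118.2, 142.4]
tcp_rot: [1.459, 1.571, 2.747]
ft_force: [3.9, -0.4, -2.8]
opening: 0.312
```

Request:
apply_moves(increments=[[1,0.5,0,0,0],[1,0.5,0,0,0]])

```text
t: 17.75
eef_pos: [469.3, 118.2, 141.5]
tcp_rot: [-0.658, 1.571, 0.63]
ft_force: [3.8, -1.6, -0.8]
opening: 0.314
```

Request:
apply_moves(increments=[[1,0.4,0,0,0],[1,0,0,0,0]])

```text
t: 17.95
eef_pos: [469.3, 118.2, 141.2]
tcp_rot: [-0.693, 1.571, 0.595]
ft_force: [3.9, -0.8, 0.2]
opening: 0.311
```

Request:
apply_moves(increments=[[1,0.4,0,0,0],[1,0,0,0,0]])

```text
t: 18.15
eef_pos: [469.3, 118.2, 140.8]
tcp_rot: [-0.676, 1.571, 0.612]
ft_force: [3.3, -2.1, 1.8]
opening: 0.313
```

Request:
apply_moves(increments=[[1,0.4,0,0,0],[1,0,0,0,0]])

```text
t: 18.35
eef_pos: [469.3, 118.2, 140.4]
tcp_rot: [-0.872, 1.571, 0.416]
ft_force: [3.4, -2.2, 3.5]
opening: 0.315
```

Request:
apply_moves(increments=[[1,0.4,0,0,0],[1,0,0,0,0]])

```text
t: 18.55
eef_pos: [469.4, 118.2, 140.1]
tcp_rot: [-0.904, 1.57, 0.384]
ft_force: [3.1, -1.9, 5.0]
opening: 0.316
```

Request:
apply_moves(increments=[[1,0.4,0,0,0],[1,0,0,0,0]])

```text
t: 18.75
eef_pos: [469.3, 118.2, 139.8]
tcp_rot: [-0.951, 1.57, 0.337]
ft_force: [4.2, -1.8, 7.1]
opening: 0.313
```

Firm rubber contact at 5 N/mm, with about 11 N of push in total. The shoe still side-loads my grip by about 4 N, so I'll ease toward stand +x before releasing.

Request:
apply_moves(increments=[[1,0,-0.4,0,0],[1,0,0,0,0]])

```text
t: 18.95
eef_pos: [469.4, 118.1, 139.7]
tcp_rot: [1.335, 1.57, 2.623]
ft_force: [1.4, -1.5, 6.9]
opening: 0.314
```

Request:
apply_moves(increments=[[1,0,-0.4,0,0],[1,0,0,0,0]])

```text
t: 19.15
eef_pos: [469.5, 118.1, 139.7]
tcp_rot: [1.545, 1.57, 2.833]
ft_force: [0.2, -0.4, 7.1]
opening: 0.314
```

```bash
python3 -c "
from h import *
st()"
```

```text
t 19.15
joints [ 1.100e-01  4.140e-01  1.992e+00  1.000e-03  7.370e-01 -1.179e+00]
eef_pos [469.491 118.122 139.694]
tcp_rot [1.545 1.57  2.833]
ft_force [ 0.202 -0.355  7.108]
moment [ 0.044 -0.045  0.006]
opening 0.314
```

Request:
apply_moves(increments=[[0,0,0,0,0],[0,0,0,0,0],[0,0,0,0,0],[0,0,0,0,0],[0,0,0,0,0],[0,0,0,0,0],[0,0,0,0,0],[0,0,0,0,0],[0,0,0,0,0],[0,0,0,0,0]])

```text
t: 20.15
eef_pos: [470.1, 117.9, 139.6]
tcp_rot: [-0.693, 1.571, 0.596]
ft_force: [0.7, -0.6, 0.0]
opening: 0.996
```

Request:
apply_moves(increments=[[0,-5,0,0,0],[0,-15,0,0,0],[0,-25,0,0,0],[0,-30,0,0,0],[0,-30,0,0,0],[0,-20,0,0,0],[0,0,0,0,0],[0,0,0,0,0]])

```text
t: 20.95
eef_pos: [469.8, 117.9, 264.4]
tcp_rot: [-0.959, 1.57, 0.33]
ft_force: [0.1, 0.2, -0.1]
opening: 1.002
```

```bash
python3 - <<'E'
from h import *
st()
c=cap('side'); a=c['pixels'][200:300,290:415,::-1]
w=cap('wrist')['pixels'][120:360,180:480,::-1]
o=np.zeros((540,800,3),np.uint8);o[:400,:500]=cv2.resize(a,(500,400),interpolation=3);o[:240,500:]=w
cv2.imwrite('pics/z5.png',o)
E
```

```text
t 20.95
joints [ 0.109  0.247  1.84   0.     1.054 -1.179]
eef_pos [469.818 117.901 264.405]
tcp_rot [-0.959  1.57   0.33 ]
ft_force [ 0.078  0.177 -0.051]
moment [ 0.018  0.013 -0.017]
opening 1.002
```

View pics/z5.png

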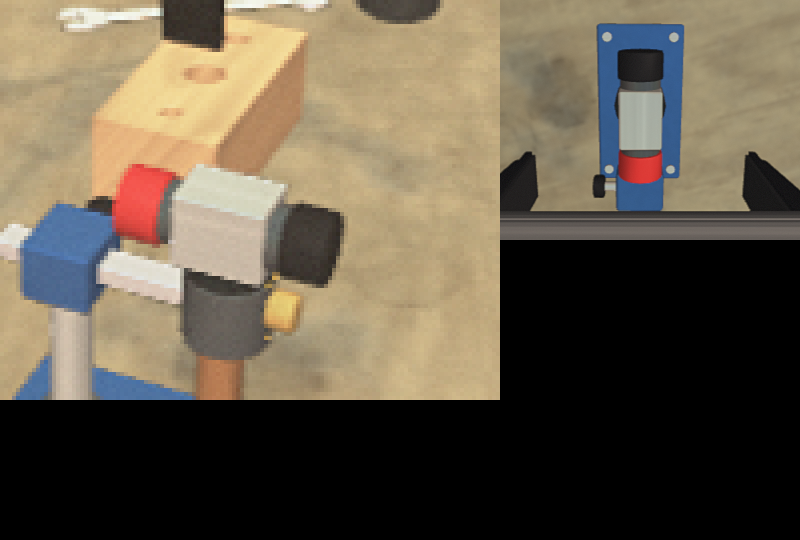

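The side and wrist views show the head sitting on the collar, parallel to the arm, with the handle out below. The gripper is clear.

```bash
python3 -c "
from h import *
env.job_done();st()"
```

```text
the job is handed in; nothing more can be done
the job is handed in; nothing more can be done
```

The mallet is hanging in the stand with its head down on the collar's rim, and I handed the job in at about 21 s. No verdict is reported.

- **What I did:** I took the mallet out of the block by the head's cheeks and lowered the handle into the collar without touching the rim. I pressed past the shoe with about 3–5 N and seated the head with about 11 N in total. I then eased out the roughly 4 N side load from the shoe, opened the fingers and retreated upward.
- **Seating:** Contact began at TCP height about 141.3 mm, against 141.6 expected. Below that the force rose about 5 N per mm, which matches the rubber rim. The highest push I read on the stand was about 11 N, well under 25 N.
- **After release:** The wrist force was back to about zero. The side and wrist pictures showed the head sitting on the rim parallel to the stand's arm, with the handle out below and the gripper 125 mm above its release height.
- **What disagreed:** Before insertion, the side camera's rows suggested the handle was several mm off in y. The top and wrist views did not agree, and the handle entered cleanly where those two placed it. After hand-in, no state reading came back.

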